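# Build the stepped pencil display

### The arm

A 7-joint arm with a two-finger parallel gripper is mounted at the origin on the work surface. World frame = base frame: x ahead of the robot, y to its left, z up, the work surface at z = 0. Lengths are in m, angles in rad, forces in N, time in s.
With the tool pointing down it reaches from about 0.35 to 0.9 m from the base axis. Payload 19.9 kg.
Tool frame: the origin (TCP) lies between the finger pads; the fingertips stand 19 mm ahead of it and the grasp point (between the pads) is the TCP; z points along the fingers, y is the direction in which the jaws open and shut (so a half turn about z gives the same grasp; the last joint's range is limited). The gripper opens to 94 mm and grips with 3 to 60 N. Pads are 16 mm wide; open, the fingers measure 119 mm over their backs; the gripper's body (75 mm by 177 mm) begins 78 mm behind the grasp point.
Start: joints at [-1.345, 0.417, -0.01, 1.614, 0.005, 1.111, -0.053], TCP at [0.165, 0.603, 0.224] pointing down, gripper open.
Joint ranges: [-2.81, 2.81], [-0.39, 2.02], [-1.27, 1.25], [0.06, 2.57], [-1.19, 4.33], [0.19, 2], [-2.82, 2.82]. Speed limits (rad/s): [1.89, 1.89, 2.39, 2.39, 3.01, 3.01, 3.01].

### API

Orientations are given as a 3x3 rotation matrix whose columns are the frame's x, y, z axes.
In Python, from rig import robot gives the robot as it stands. Calls block until the motion is done:
- robot.move_ptp(position, orientation): joint-space move of the TCP to a pose.
- robot.move_linear(position, velocity=0.15, frame=None, threshold=None): straight line of the TCP; frame=None keeps the orientation; velocity is the mean speed in m/s. With threshold (N) it stops when the force on the tool has changed by that much, and returns True; else False.
- robot.goto_joints(angles): joint-space move.
- robot.gripper_to(opening): finger opening in m; the grip force is fixed at half the most; returns when the fingers have stopped.
- robot.pause(seconds).
- robot.ik(position, orientation): joint angles nearest the present ones, or None.
- robot.get_state(): the state.
- robot.grab_frame(name): name is "side" or "top" or "wrist"; returns the picture (384x512x3 uint8, red, green, blue); there is no depth.
- robot.camera_info(name): a dict with "fx", "fy", "cx", "cy" (pixels), "rvec" (rotation vector, rad) and "tvec" (3), from world to camera coordinates, as OpenCV has them. Camera axes: x right, y down, z forward; pixel columns grow to the right and rows downward; lengths in m; the calibration is good to about 2 mm. A picture is of the moment at which its call begins: read the wrist's pose just before it. camera_info takes no time and is no camera call; for the wrist camera it gives the pose at the moment of the call.
A pose or a line that the arm cannot do raises robot.PlanningError and nothing moves.
- robot.sign_off(): hands the job in, once; it reports no verdict.
The state is a dict: "time": time; "qpos": joint angles; "joint_vel": joint speeds; "effort": joint torques, N m; "ee_pos": TCP position; "tool_rot": TCP orientation; "force": force on the tool from outside, world axes, zero at the start; "moment": the same for the moment, N m; "opening": finger opening in m.
Only numpy, scipy, OpenCV 4.12 (cv2) and the standard library are available. Lean on these libraries where they do the work, as an engineer would, in place of code of your own. Each camera call takes 0.05 s, during which the arm holds its last target. There are 200 camera calls.

### The job

Make up the stepped pencil display on the counter. Open the wooden pencil box: lift the near end of its lid (nearest the robot, with the low lip) over that lip, slide it towards that end until it is out of the grooves, and lay it flat, handle up, in the middle of the grey mat. Then set the green tray squarely on the open box, stepped back from the robot so that its near end sits just behind the box's two stops, and set the yellow tray squarely on the green one, stepped the opposite way so that its far end sits just in front of the green tray's stops; set things down gently without dropping them, let go, and leave the other goods on the counter where they are.

Things in the scene. Friction and masses are not known exactly. Their poses are not given: they have to be found in the camera images.
- pencil_box: Fixed pale wooden box, 170 (x) x 118 (y) x 54 mm. Origin: centre of its underside; +x along its length, the end away from the robot; z up. Side walls 11 mm thick, flat rims 54 mm high, on which the green tray rests. Ledges inside the side walls carry the lid at 34 mm. The far end wall is closed (inner face x = +77 mm).
- box_groove (a point): Near mouth of the grooves (box x = +10, z = 40 mm). From here to the far wall dark rails overhang the ledges, leaving grooves 12 mm high for the 6 mm lid, so it can tilt up to 0.08 rad about its far end but not lift out. About 65 mm of travel towards box -x frees it.
- box_lip (a point): Middle of the top of the dark stop lip on the low near end wall (box x = -82, z = 39 mm; 6 mm thick). It rises 5 mm above the lid's underside, just in front of the lid's near end, which must be lifted over it.
- box_stops (a point): Midway between the two dark stops on the side rims, at rim height, on their far faces (box x = -40, z = 54 mm). They are 8 mm high and 8 mm long. The green tray's near end goes just behind: touching to 15 mm further back (tray origin at box x = +40 to +55 mm).
- lid: Plywood lid, 150 (x) x 91 (y) x 6 mm, about 0.12 kg, at first closed in the box with 2.5 mm side play. Origin: centre of its underside; axes as the box's. Red handle block on top, 36 (x) x 16 (y) x 32 mm high (its top 38 mm above the lid's underside), centred 25 mm to -x of the origin. Grip it across y from above.
- green_tray: Green plastic tray, 160 (x) x 116 (y) x 44 mm, about 0.28 kg. Origin: centre of its underside; z up; +x along its length, that end already away from the robot. Flat lips 15 mm wide on both long sides. Black partition along x through the centre, 12 mm thick, top at 40 mm, floor at 4 mm: pinch it across y from above at the centre; 30 mm free on either side (pencils fixed beyond).
- yellow_tray: Yellow plastic tray, 160 (x) x 116 (y) x 44 mm, about 0.28 kg. Origin: centre of its underside; z up; +x along its length, that end already away from the robot. Flat lips 15 mm wide on both long sides. Black partition along x through the centre, 12 mm thick, top at 40 mm, floor at 4 mm: pinch it across y from above at the centre; 30 mm free on either side (pencils fixed beyond).
- green_stops (a point): Midway between the green tray's two black stops, at lip height, on their -x faces (tray x = +40, z = 44 mm). They stand 8 mm high, 8 mm long, on its lips. The yellow tray's far end goes just in front: touching to 15 mm nearer (yellow origin at green tray x = -40 to -55 mm, z = 44 mm).
- mat: Fixed grey counter mat, 190 (x) x 130 (y) x 3 mm thick; origin: centre of its underside.
- brush_pot: Blue ceramic pot, 76 mm wide, 100 mm high; origin under its centre. Leave alone.
- ink_jar: Amber ink jar, 52 mm wide, 65 mm high; origin under its centre. Leave alone.
- glue: White glue bottle, 54 mm wide, 130 mm high; origin under its centre. Leave alone.
- eraser: White eraser, 60 x 26 x 16 mm; origin under its centre. Leave alone.
- tape: Yellow roll of tape lying flat, 90 mm wide, 24 mm high; origin under its centre. Leave alone.
- sketchbook: Black sketchbook lying flat, 150 x 210 x 18 mm; origin under its centre. Leave alone.
- pencil_tin: Flat blue tin, 190 x 75 x 18 mm; origin under its centre. Leave alone.
Not all that is in view belongs to the job. Leave any purple look-alike of the pencil_box alone.

How it is judged:
On the way, in this order (a step that is already met when the one before it is completed fails the run):
1. the lid is drawn out over the near lip, clear of the grooves (x of lid in the frame of pencil_box below -0.064 m and z of lid in the frame of pencil_box above 0.03 m).
2. the lid lies flat on the mat, handle up, let go (z of lid in the frame of mat between -0.001 and 0.009 m and horizontal distance between lid and mat below 0.04 m and angle between lid's own z axis and vertical below 0.08 rad and linear speed of lid below 0.03 m/s and angular speed of lid below 0.2 rad/s and contact force between the fingers and lid below 0.1 N), for 0.2 s.
3. the green tray rests on the box, stepped back behind the box's stops (x of green_tray in the frame of pencil_box between 0.036 and 0.058 m and y of green_tray in the frame of pencil_box between -0.01 and 0.01 m and z of green_tray in the frame of pencil_box between 0.05 and 0.058 m and angle between the x axis of green_tray and the x axis of pencil_box, either way round below 0.12 rad and angle between green_tray's own z axis and vertical below 0.05 rad and linear speed of green_tray below 0.03 m/s and angular speed of green_tray below 0.2 rad/s and contact force between the fingers and green_tray below 0.1 N), for 0.2 s.
4. the yellow tray rests on the green tray, stepped forward in front of its stops (x of green_tray in the frame of pencil_box between 0.036 and 0.058 m and y of green_tray in the frame of pencil_box between -0.01 and 0.01 m and z of green_tray in the frame of pencil_box between 0.05 and 0.058 m and angle between the x axis of green_tray and the x axis of pencil_box, either way round below 0.12 rad and angle between each of green_tray, yellow_tray's own z axis and vertical below 0.05 rad and linear speed of each of green_tray, yellow_tray below 0.03 m/s and angular speed of each of green_tray, yellow_tray below 0.2 rad/s and x of yellow_tray in the frame of green_tray between -0.058 and -0.036 m and y of yellow_tray in the frame of green_tray between -0.01 and 0.01 m and z of yellow_tray in the frame of green_tray between 0.04 and 0.048 m and angle between the x axis of yellow_tray and the x axis of green_tray, either way round below 0.12 rad and contact force between the fingers and yellow_tray below 0.1 N), for 0.2 s.
At the end, for the whole second after the job is handed in: Lid flat, handle up, within 40 mm of the mat's centre; green tray level on the box rims, 36 to 58 mm behind the box's centre; yellow tray level on the green lips, 36 to 58 mm in front of the green tray's centre; both within 10 mm sideways and 0.12 rad of the one below; all still, let go (all of step 2 and all of step 4 and contact force between the fingers and green_tray below 0.1 N); the robot touches nothing.
It fails at once if one of the other goods is pushed more than 30 mm or tipped over (distance of any of brush_pot, ink_jar, glue, eraser, tape, sketchbook, pencil_tin from where it was at the start of the episode above 0.03 m or angle between any of brush_pot, ink_jar, glue, eraser, tape, sketchbook, pencil_tin's own z axis and vertical above 0.5 rad).
It fails at once if the lid or a tray is dropped (falls unheld from more than about 15 mm) ((linear speed of lid above 0.55 m/s and contact force between the fingers and lid below 0.1 N) or (linear speed of green_tray above 0.55 m/s and contact force between the fingers and green_tray below 0.1 N) or (linear speed of yellow_tray above 0.55 m/s and contact force between the fingers and yellow_tray below 0.1 N)).
It also fails if it takes over 72 s, if anything falls off the work surface, if the arm or the gripper's body presses on something with over 40 N, if the wrist force passes 120 N, or if a joint passes its speed limit or range.

## Working session

There is one attempt and no reset: what is moved stays moved. The work goes in short steps, each a Python script; the robot and the scene stay as the last script left them, time stands still between calls to the robot, and variables do not carry over. Pictures are saved under pics/ and viewed, about 8 in all and at most 12, crops included, and the job is handed in when it is done.

```bash
mkdir -p pics; ls; python3 - <<'E'
from rig import robot
import cv2,numpy as np
for n in("top","side"):
    im=robot.grab_frame(n); cv2.imwrite(f"pics/{n}0.png",cv2.resize(im[:,:,::-1],(800,600),interpolation=cv2.INTER_CUBIC))
    print(n,robot.camera_info(n))
print(robot.get_state())
E
```

```text
pics
top {'fx': 498.876778283197, 'fy': 498.876778283197, 'cx': 258.46196217084884, 'cy': 199.36735717368055, 'rvec': array([ 2.10803458, -2.13086317,  0.18931147]), 'tvec': array([-0.01842858,  0.56765927,  1.64425846])}
side {'fx': 418.7680426971241, 'fy': 418.7680426971241, 'cx': 249.0582558717091, 'cy': 188.94306215605386, 'rvec': array([ 2.28768356, -0.82483046,  0.31885894]), 'tvec': array([-0.4476438 ,  0.28851257,  1.24733195])}
{'time': 0.1, 'qpos': array([-1.34552878,  0.41791728, -0.01028318,  1.61407918,  0.00471199,
        1.11073082, -0.05299748]), 'joint_vel': array([ 0.00141701, -0.00030599, -0.00060433, -0.00225387, -0.00115387,
       -0.00115675,  0.00044817]), 'effort': array([ 2.11502440e-03, -8.52581620e+01,  6.40825052e-01, -4.26694465e+01,
       -4.88578971e-02,  1.62907352e-02,  2.67506312e-05]), 'ee_pos': array([0.16470041, 0.6025842 , 0.2239007 ]), 'tool_rot': array([[-9.64627427e-01,  2.63616939e-01, -1.90404164e-04],
       [ 2.63616987e-01,  9.64626811e-01, -1.09522484e-03],
       [-1.05050860e-04, -1.10667770e-03, -9.99999382e-01]]), 'force': array([-0.65152977,  0.03318087, -0.31298644]), 'moment': array([ 0.00971257, -0.04818009,  0.05293377]), 'opening': 0.09375186774830303}
```

View pics/top0.png

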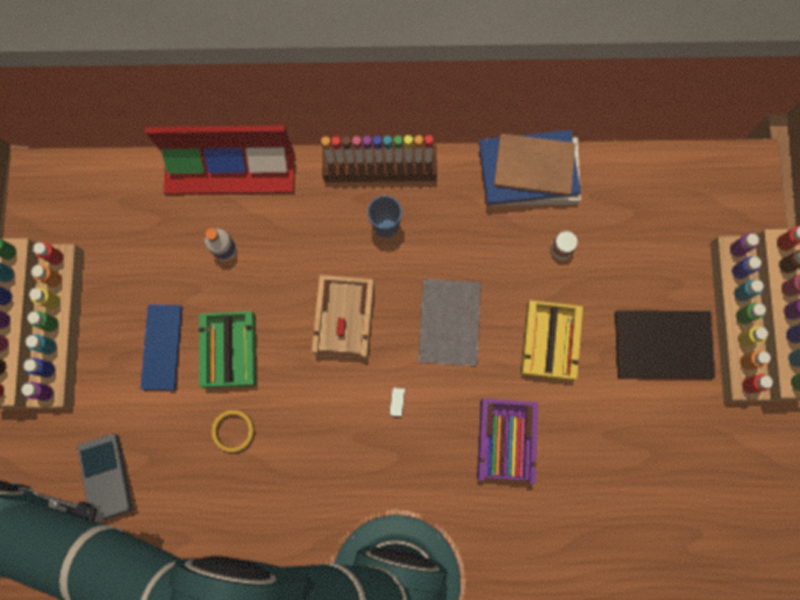

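View pics/side0.png

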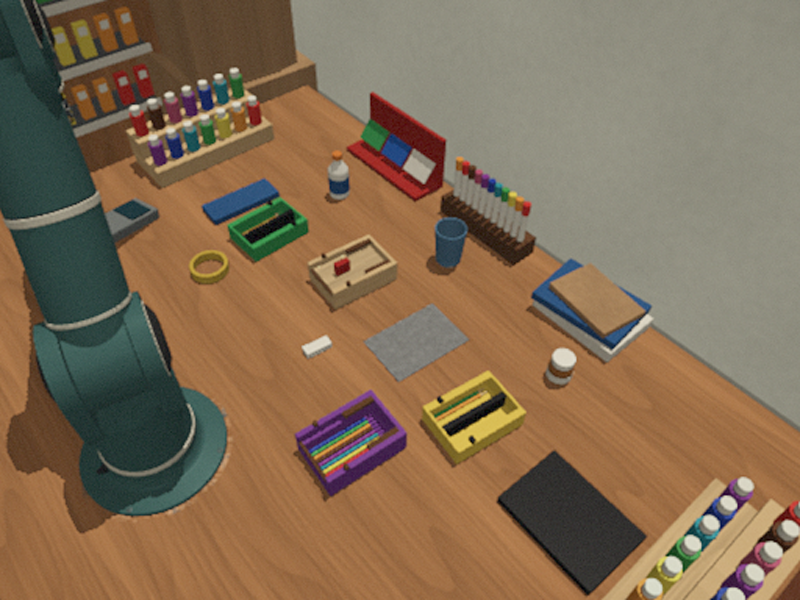

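Candidates (top picture): pale box (343,318), purple look-alike (508,442) to be left alone; green tray (228,350), yellow tray (553,341); mat (450,322). The pale box with the red handle (341,327) fits the description. I'll localise coarsely from the top view, then look with the wrist camera.

```bash
cat > h.py <<'E'
from rig import robot
import cv2,numpy as np
from scipy.optimize import least_squares
def cam(n):
    c=robot.camera_info(n); K=np.array([[c['fx'],0,c['cx']],[0,c['fy'],c['cy']],[0,0,1]]); return K,cv2.Rodrigues(np.array(c['rvec']))[0],np.array(c['tvec'])
def unproj(C,uv,z):
    K,R,t=C; d=R.T@np.linalg.solve(K,[uv[0],uv[1],1]); o=-R.T@t; return o+d*(z-o[2])/d[2]
def fit(C,uv,P,x0):
    "planar pose x,y,yaw from model points P (n,3) and pixels"
    K,R,t=C
    def f(p):
        c,s=np.cos(p[2]),np.sin(p[2]); W=np.c_[p[0]+c*P[:,0]-s*P[:,1],p[1]+s*P[:,0]+c*P[:,1],P[:,2]]
        q=(W@R.T+t)@K.T; return (q[:,:2]/q[:,2:]-uv).ravel()
    r=least_squares(f,x0); return r.x,np.abs(r.fun).max()
def down(yaw,s=1):
    "tool down, jaws (y) along +-box y"
    c,n=np.cos(yaw),np.sin(yaw); x=s*np.array([c,n,0]); z=np.array([0,0,-1.]); return np.c_[x,np.cross(z,x),z]
def rect(lx,ly,z): return np.array([[lx/2,ly/2,z],[lx/2,-ly/2,z],[-lx/2,-ly/2,z],[-lx/2,ly/2,z]])
E
python3 - <<'E'
from h import *
C=cam("top"); k=512/800
for n,uv,P in [("box",[(318,276),(373,280),(367,362),(314,355)],rect(.17,.118,.054)),
 ("green",[(200,314),(253,312),(256,386),(202,389)],rect(.16,.116,.044)),
 ("yellow",[(530,301),(582,304),(578,382),(524,377)],rect(.16,.116,.044)),
 ("mat",[(424,280),(480,282),(477,366),(420,363)],rect(.19,.13,.003))]:
    uv=np.array(uv)*k; p0=unproj(C,uv.mean(0),P[0,2]); print(n,fit(C,uv,P,[p0[0],p0[1],0]))
    if n=="box": b=fit(C,uv,P,[p0[0],p0[1],0])[0]
for s in(1,-1): print(s,robot.ik([b[0]-.03,b[1],.3],down(b[2],s)))
print(cam("wrist"))
E
```

```text
box (array([ 0.55460263,  0.10787313, -0.07521878]), np.float64(2.2908923703244852))
green (array([0.4885956 , 0.35918775, 0.0549548 ]), np.float64(1.0092438781923079))
yellow (array([ 0.50085691, -0.34853735, -0.10113552]), np.float64(1.9303439283132207))
mat (array([ 0.55109563, -0.12763775, -0.06039267]), np.float64(0.5971438401597879))
1 [-0.8992847   0.23548045  0.75869772  1.76201009 -0.17227208  1.21211419
 -1.73955856]
-1 [-0.64703155  0.20136819  0.45039762  1.75496811 -0.09332579  1.20633006
  1.32434493]
(array([[286.48509167,   0.        , 255.67691826],
       [  0.        , 286.48509167, 188.57018299],
       [  0.        ,   0.        ,   1.        ]]), array([[ 2.64053764e-01,  9.64507767e-01, -6.14775851e-04],
       [ 9.35194443e-01, -2.55872588e-01,  2.44827636e-01],
       [ 2.35980852e-01, -6.52225939e-02, -9.69566424e-01]]), array([-0.62469105, -0.02423827,  0.38928295]))
```

```bash
python3 - <<'E'
from h import *
robot.move_ptp([.50,.04,.30],down(-.06,-1))
C=cam("wrist"); im=robot.grab_frame("wrist"); cv2.imwrite("pics/w1raw.png",im[:,:,::-1]); np.savez("w1.npz",K=C[0],R=C[1],t=C[2])
cv2.imwrite("pics/w1.png",cv2.resize(im[:,:,::-1],(800,600),interpolation=cv2.INTER_CUBIC))
print(robot.get_state()['qpos'],robot.get_state()['time'])
E
```

```text
[-0.66878082  0.13653418  0.58389807  1.83459898 -0.08067332  1.19421169
  1.45243982] 2.5
```

View pics/w1.png

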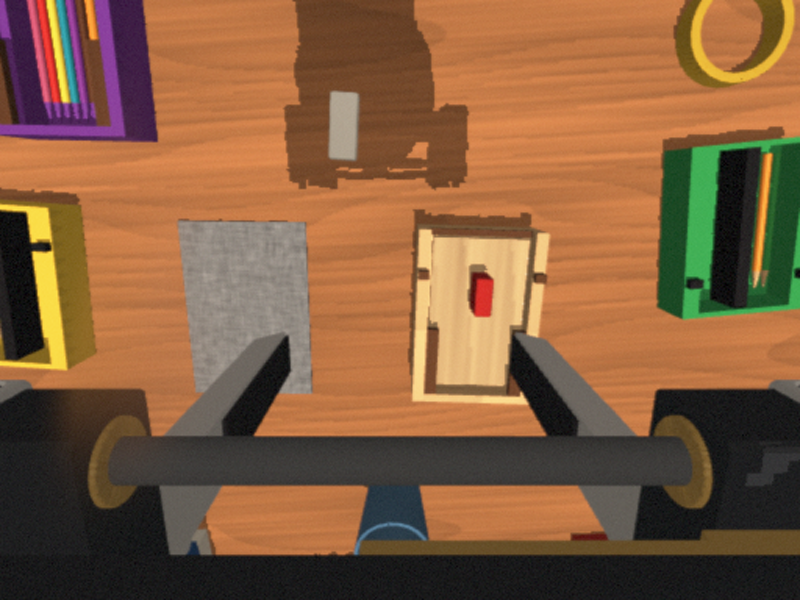

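The pale box (handle top at ~(484,295)), with its dark lip, rails and stops, is confirmed; the purple one is separate at upper left. Enlarged crop for corners:

```bash
python3 - <<'E'
import cv2
im=cv2.imread("pics/w1raw.png")[125:275,105:365]
cv2.imwrite("pics/w1c.png",cv2.resize(im,None,fx=3,fy=3,interpolation=cv2.INTER_CUBIC))
E
```

```text
(no output)
```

View pics/w1c.png

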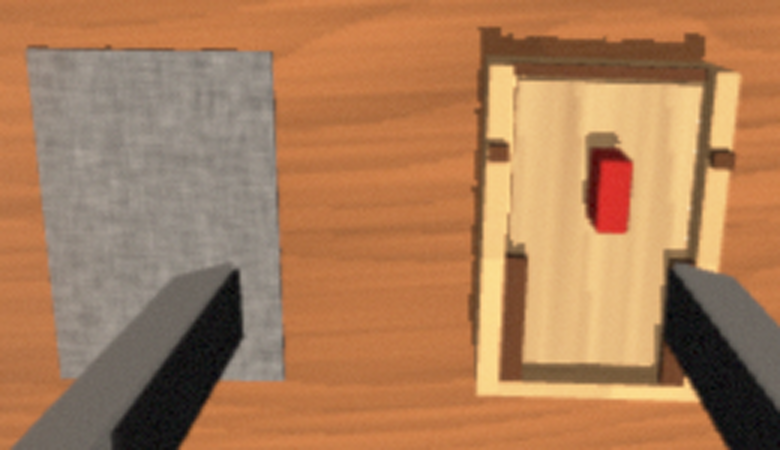

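```bash
python3 - <<'E'
from h import *
d=np.load("w1.npz"); C=(d['K'],d['R'],d['t'])
px=lambda L:np.array([(105+(x+.5)/3-.5,125+(y+.5)/3-.5) for x,y in L])
P=np.array([[-.085,-.059,.054],[-.085,.059,.054],[.085,-.059,.054],[-.085,-.048,.054],[-.085,.048,.054]])
print("box",fit(C,px([(489,66),(741,72),(477,395),(515,66),(714,69)]),P,[.55,.1,0]))
H=rect(.036,.016,.072); print("handle",fit(C,px([(627,233),(599,233),(603,160),(632,160)]),H,[.55,.1,0]))
print("mat",fit(C,px([(284,380),(62,378),(27,50),(273,50)]),rect(.19,.13,.003),[.55,-.12,0]))
E
```

```text
box (array([ 0.56024038,  0.11142714, -0.08422948]), np.float64(0.9519767079424923))
handle (array([ 0.53315237,  0.11474616, -0.07135872]), np.float64(1.0007125355141966))
mat (array([ 0.55166127, -0.12277279, -0.07161288]), np.float64(0.854855553793044))
```

```bash
cat >> h.py <<'E'
from scipy.spatial.transform import Rotation as Ro
def st(m=""):
    s=robot.get_state(); print(m,"t%.1f"%s['time'],"p",s['ee_pos'].round(4),"F",s['force'].round(1),"M",s['moment'].round(2),"op %.4f"%s['opening'])
YAW=-.08; BX=np.array([np.cos(YAW),np.sin(YAW),0]); BY=np.array([-np.sin(YAW),np.cos(YAW),0])
E
python3 - <<'E'
from h import *
g=np.array([.533,.114,.064]); D=down(YAW,-1)
robot.gripper_to(.05)
robot.move_ptp(g+[0,0,.05],D); st("above")
print(robot.move_linear(g,.08,threshold=8)); st("at")
robot.gripper_to(0); st("grip")
phi=.065; piv=g+BX*(.025+.075)+[0,0,-.030]
R=Ro.from_rotvec(BY*phi).as_matrix()
robot.move_linear(piv+R@(g-piv),.02,frame=R@D); st("tilt")
im=robot.grab_frame("side"); cv2.imwrite("pics/s2.png",cv2.resize(im[130:260,150:330,::-1],None,fx=4,fy=4,interpolation=cv2.INTER_CUBIC))
E
```

```text
above t4.2 p [0.5337 0.1136 0.1152] F [-0.2 -0.3  1.1] M [0.04 0.02 0.02] op 0.0501
False
at t4.9 p [0.5332 0.1139 0.0641] F [ 0.2 -0.3 -0.3] M [-0.03 -0.   -0.01] op 0.0502
grip t5.5 p [0.5331 0.114  0.0641] F [-0.8  0.6  2.7] M [0.09 0.18 0.03] op 0.0159
tilt t6.0 p [0.5353 0.1137 0.0703] F [ 0.9 -0.9  0.3] M [-0.05 -0.39 -0.06] op 0.0158
```

View pics/s2.png

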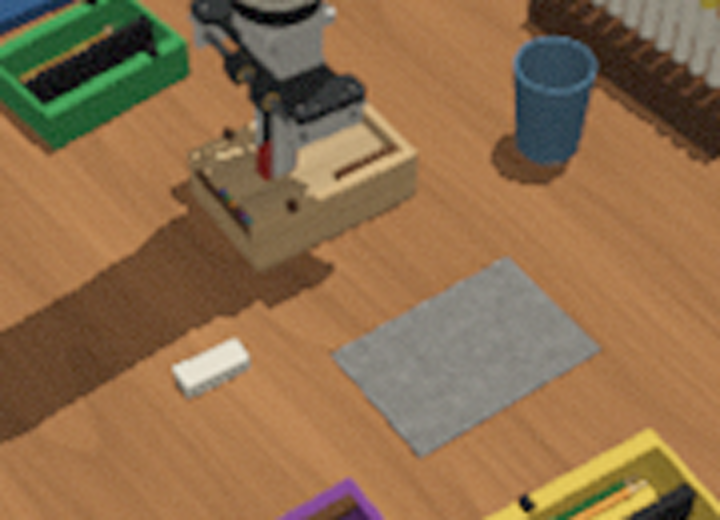

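The handle is gripped (opening 15.9 mm) and the lid's near end is up, with pencils visible below it at (230,200). Next I slide it out.

```bash
python3 - <<'E'
from h import *
p=robot.get_state()['ee_pos']
for d,dz in((.02,.0005),(.04,.001),(.065,.002),(.088,.004)):
    hit=robot.move_linear(p-BX*d+[0,0,dz],.05,threshold=15); st(f"{d} {hit}")
    if hit: break
else:
    q=p-BX*.088
    robot.move_linear([q[0],q[1],.14],.12,frame=down(YAW,-1)); st("lift")
    m=np.array([.5517,-.1228]); y=-.072; t=m-.025*np.array([np.cos(y),np.sin(y)])
    robot.move_linear([t[0],t[1],.14],.2,frame=down(y,-1)); st("over mat")
    robot.move_linear([t[0],t[1],.045],.1)
    print(robot.move_linear([t[0],t[1],.031],.02,threshold=3)); st("down")
im=robot.grab_frame("side"); cv2.imwrite("pics/s3.png",cv2.resize(im[110:280,130:340,::-1],None,fx=3,fy=3,interpolation=cv2.INTER_CUBIC))
E
```

```text
0.02 False t6.6 p [0.5151 0.1155 0.0709] F [ 0.4 -0.4 -0.4] M [ 0.   -0.09  0.  ] op 0.0154
0.04 False t7.2 p [0.4953 0.1171 0.0714] F [ 0.1  0.1 -0.7] M [ 0.02 -0.03 -0.02] op 0.0160
0.065 False t7.8 p [0.4705 0.119  0.0724] F [-0.4 -0.4 -0.3] M [-0.01 -0.12 -0.01] op 0.0159
0.088 False t8.4 p [0.4475 0.1209 0.0744] F [-0.5  0.  -0.2] M [-0.01 -0.07  0.03] op 0.0156
lift t9.2 p [0.4472 0.1208 0.1396] F [-0.3 -0.7 -0.3] M [0.03 0.03 0.03] op 0.0158
over mat t10.6 p [ 0.5266 -0.1201  0.1399] F [ 0.2  0.5 -1.2] M [ 0.02 -0.   -0.03] op 0.0160
True
down t12.3 p [ 0.5267 -0.121   0.0329] F [-0.2 -0.7  4.7] M [ 0.02  0.01 -0.04] op 0.0155
```

View pics/s3.png

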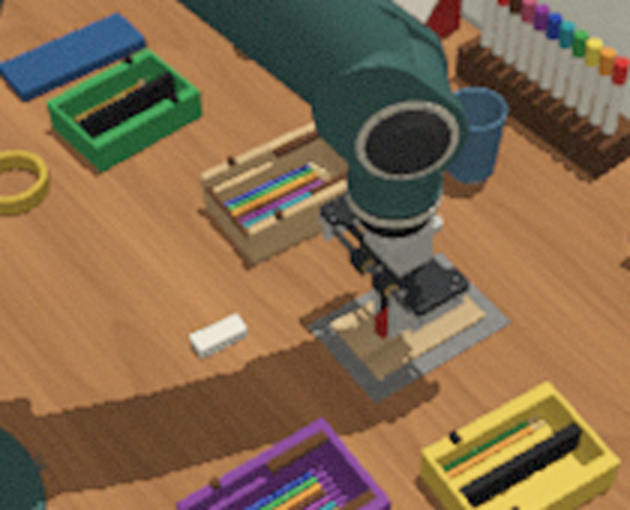

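Lid touches the mat at the expected height (lid at about (410,345), pencils in box exposed). Release and look at both trays.

```bash
python3 - <<'E'
from h import *
robot.gripper_to(.05); p=robot.get_state()['ee_pos']; robot.move_linear(p+[0,0,.12],.15); st("released")
cv=[]
for n,x,y,yaw in(("y",.46,-.35,-.09),("g",.45,.31,0.0)):
    robot.move_ptp([x,y,.25],down(yaw,-1)); robot.pause(.2)
    C=cam("wrist"); im=robot.grab_frame("wrist"); cv2.imwrite(f"pics/{n}raw.png",im[:,:,::-1]); np.savez(f"{n}.npz",K=C[0],R=C[1],t=C[2]); cv.append(im[40:240,130:390,::-1] if n=="y" else im[40:240,100:512,::-1])
st()
cv2.imwrite("pics/gy.png",np.hstack([cv2.resize(cv[0],None,fx=1.5,fy=1.5),cv2.resize(cv[1],None,fx=1,fy=1.5)]) if 0 else cv2.resize(cv[1],None,fx=1.9,fy=1.9,interpolation=cv2.INTER_CUBIC))
cv2.imwrite("pics/y.png",cv2.resize(cv[0],None,fx=3,fy=3,interpolation=cv2.INTER_CUBIC))
E
```

```text
released t14.0 p [ 0.5259 -0.1206  0.1521] F [-0.5 -0.6 -0.6] M [-0.   -0.04  0.01] op 0.0499
 t17.8 p [0.4502 0.3097 0.25  ] F [ 0.6 -0.2  1. ] M [ 0.    0.02 -0.03] op 0.0495
```

View pics/gy.png

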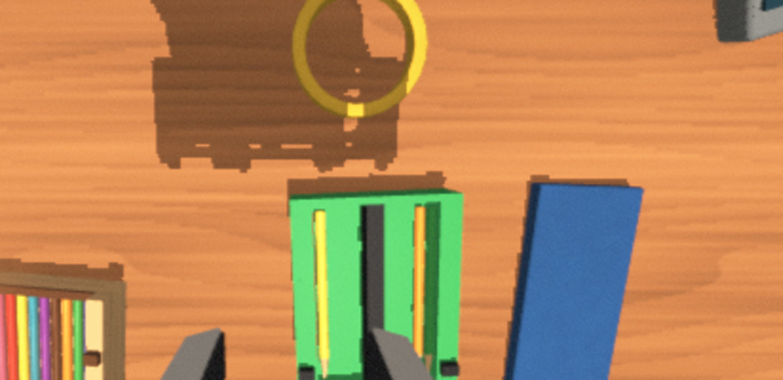

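View pics/y.png

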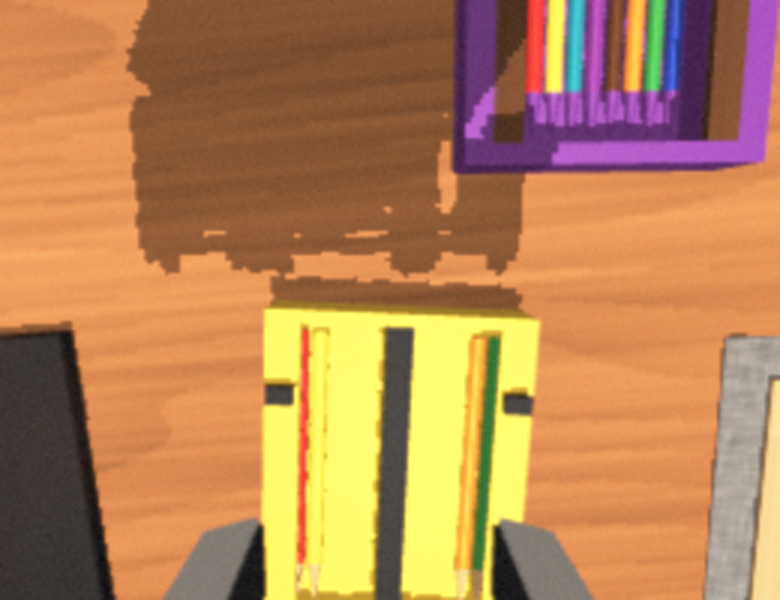

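```bash
python3 - <<'E'
from h import *
def ld(n): d=np.load(n+".npz"); return d['K'],d['R'],d['t']
for n,s,o,L in(("y",3,(130,40),dict(nl=(265,312),nr=(540,321),l2=(263,515),r2=(527,510),p1=(400,330),p2=(389.5,598))),
               ("g",1.9,(100,40),dict(nl=(291,199),nr=(462,195),l2=(297,375),r2=(458,375),p1=(375,207),p2=(374,325)))):
    C=ld(n); W={k:unproj(C,(o[0]+(v[0]+.5)/s-.5,o[1]+(v[1]+.5)/s-.5),.040 if k[0]=='p' else .044) for k,v in L.items()}
    ang=lambda a,b:np.arctan2(*(W[b]-W[a])[1::-1])
    print(n,{k:v[:2].round(4) for k,v in W.items()}); print(" yaws near",np.pi/2*-0+ang('nl','nr')-np.pi/2,"l",ang('nl','l2'),"r",ang('nr','r2'),"p",ang('p1','p2'),"w",np.linalg.norm(W['nl']-W['nr']))
C=ld("g"); W=[unproj(C,(100+x/1.9,40+y/1.9),.054) for x,y in((128,280),(126,375))]; print("box +y rim",W)
E
```

```text
y {'nl': array([ 0.4186, -0.3923]), 'nr': array([ 0.4326, -0.2771]), 'l2': array([ 0.5078, -0.404 ]), 'r2': array([ 0.5159, -0.2865]), 'p1': array([ 0.4316, -0.3362]), 'p2': array([ 0.5544, -0.3512])}
 yaws near -0.12099871726951728 l -0.13042673468907456 r -0.11155575772839184 p -0.12145326752534547 w 0.11597580634439097
g {'nl': array([0.4135, 0.3066]), 'nr': array([0.411 , 0.4202]), 'l2': array([0.5398, 0.3104]), 'r2': array([0.54  , 0.4268]), 'p1': array([0.4193, 0.3633]), 'p2': array([0.5032, 0.3654])}
 yaws near 0.021964573892624628 l 0.030752510126307794 r 0.05089747241911469 p 0.025708761929463014 w 0.11371533751132394
box +y rim [array([0.46675672, 0.1972157 , 0.054     ]), array([0.53555612, 0.19053249, 0.054     ])]
```

```bash
python3 - <<'E'
from h import *
C=cam("top")
for n,uv,z in(("pot rim",(385,210),.1),("pot rim near edge",(385,225),.1),("glue cap",(212,235),.13),("glue base",(228,255),.0)):
    print(n,unproj(C,np.array(uv)*.64,z).round(3))
b=np.array([.5602,.1114,0]); 
for a,c in((.127,.058),(.127,-.058)): print((b+BX*a+BY*c).round(3))
E
```

```text
pot rim [0.783 0.014 0.1  ]
pot rim near edge [0.749 0.014 0.1  ]
glue cap [0.723 0.38  0.13 ]
glue base [0.713 0.376 0.   ]
[0.691 0.159 0.   ]
[0.682 0.043 0.   ]
```

```bash
cat >> h.py <<'E'
def pick(x,y,yaw,z=.028):
    D=down(yaw,-1); robot.gripper_to(.04); robot.move_ptp([x,y,.12],D); robot.move_linear([x,y,.06],.12)
    h=robot.move_linear([x,y,z],.06,threshold=8); st(f"at {h}"); assert not h
    robot.gripper_to(0); st("grip"); robot.move_linear([x,y,z+.02],.05); st("lifted")
E
python3 - <<'E'
from h import *
pick(.491,.3652,.03)
im=robot.grab_frame("side"); cv2.imwrite("pics/s4.png",cv2.resize(im[100:230,110:300,::-1],None,fx=3,fy=3,interpolation=cv2.INTER_CUBIC))
E
```

```text
at False t20.2 p [0.4911 0.3652 0.028 ] F [-0.1 -0.1  0.4] M [ 0.04  0.   -0.05] op 0.0399
grip t20.8 p [0.4911 0.3653 0.0282] F [-0.2 -0.3  2.6] M [0.04 0.1  0.04] op 0.0119
lifted t21.3 p [0.491  0.3653 0.0482] F [ 0.8  0.5 -2.2] M [ 0.01  0.01 -0.04] op 0.0117
```

View pics/s4.png

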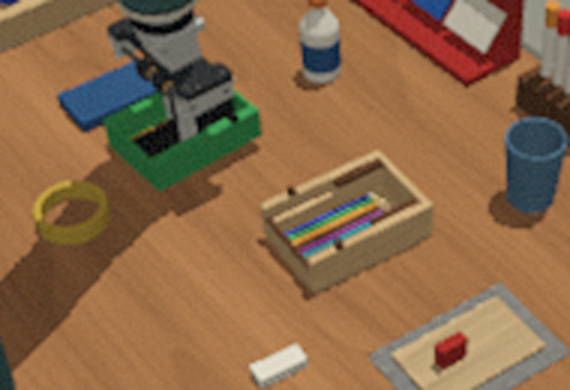

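Tray held level (green at (185,125)), the lid lies centrally on the mat at (470,340). Carry and set down.

```bash
python3 - <<'E'
from h import *
D=down(YAW,-1); b=np.array([.5602,.1114,0]); t=b+BX*.047
p=robot.get_state()['ee_pos']
robot.move_linear([p[0],p[1],.14],.15)
robot.move_linear(t+[0,0,.14],.2,frame=D); st("over")
robot.move_linear(t+[0,0,.094],.08)
print(robot.move_linear(t+[0,0,.0795],.02,threshold=4)); st("down")
robot.gripper_to(.04); robot.move_linear(t+[0,0,.16],.12); st("rel")
robot.move_ptp(np.array([.47,.115,.25]),D); robot.pause(.2)
C=cam("wrist"); im=robot.grab_frame("wrist"); cv2.imwrite("pics/braw.png",im[:,:,::-1]); np.savez("b.npz",K=C[0],R=C[1],t=C[2])
cv2.imwrite("pics/b.png",cv2.resize(im[60:260,130:390,::-1],None,fx=3,fy=3,interpolation=cv2.INTER_CUBIC)); st()
E
```

```text
over t23.7 p [0.6067 0.1088 0.1399] F [-0.4  0.8 -3.5] M [ 0.    0.04 -0.  ] op 0.0119
True
down t25.0 p [0.6069 0.1077 0.082 ] F [-0.6  0.   5.6] M [-0.01  0.08  0.05] op 0.0115
rel t26.4 p [0.6067 0.1077 0.1593] F [ 0.5  0.8 -0.2] M [ 0.03 -0.04  0.04] op 0.0398
 t27.4 p [0.4704 0.1148 0.2492] F [ 0.6 -0.1 -0.4] M [ 0.03 -0.01  0.02] op 0.0397
```

View pics/b.png

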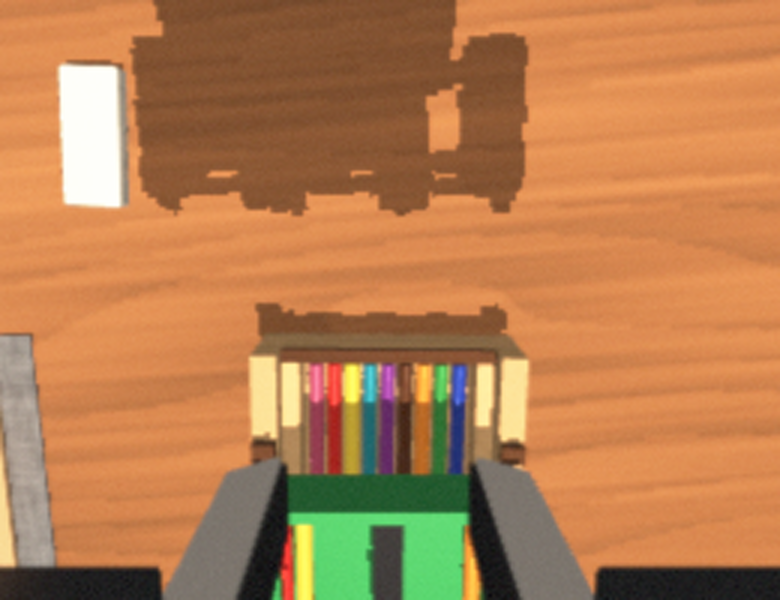

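```bash
python3 - <<'E'
from h import *
d=np.load("b.npz"); C=(d['K'],d['R'],d['t']); u=lambda x,y,z:unproj(C,(130+(x+.5)/3-.5,60+(y+.5)/3-.5),z)
l,r=u(250,356,.054),u(527,358,.054); c=(l+r)/2; v=r-l; yaw=np.arctan2(v[1],v[0])-np.pi/2; print("box near",l[:2],r[:2],"w",np.linalg.norm(v),"yaw",yaw)
b=c+.085*np.array([np.cos(yaw),np.sin(yaw),0]); print("box",b)
y=YAW; B=lambda p:((p-c)[:2]@BX[:2]-.085,(p-c)[:2]@BY[:2])
for n,q in(("tray bottom near",u(380,475,.054)),("tray top near",u(380,512,.098)),("part",u(387.5,528,.094)),("part2",u(387,595,.094)),("stop far face -y",u(263,462,.054))): print(n,q[:2],np.round(B(q),4))
E
```

```text
box near [0.4704642  0.06074218] [0.4807479  0.17701717] w 0.11672886460452102 yaw -0.08821334479509058
box [0.56027555 0.11139126 0.054     ]
tray bottom near [0.5277761  0.11107094] [-0.0324 -0.0036]
tray top near [0.52691384 0.11108017] [-0.0332 -0.0037]
part [0.53550955 0.11335199] [-0.0248 -0.0007]
part2 [0.56433944 0.11088771] [ 0.0041 -0.0009]
stop far face -y [0.51771437 0.06085997] [-0.0384 -0.0545]
```

Green tray measures at box x≈+47 mm, y≈-1 mm — good. Now the yellow tray.

```bash
python3 - <<'E'
from h import *
robot.move_ptp([.49,-.34,.25],down(-.121,-1))
pick(.505,-.3448,-.121)
D=down(YAW,-1); t=np.array([.5602,.1110,0])
p=robot.get_state()['ee_pos']
robot.move_linear([p[0],p[1],.19],.15)
robot.move_linear(t+[0,0,.19],.2,frame=D); st("over")
robot.move_linear(t+[0,0,.138],.08)
print(robot.move_linear(t+[0,0,.1235],.02,threshold=4)); st("down")
im=robot.grab_frame("side"); cv2.imwrite("pics/s5.png",cv2.resize(im[90:260,130:340,::-1],None,fx=3.5,fy=3.5,interpolation=cv2.INTER_CUBIC))
E
```

```text
at False t31.2 p [ 0.5049 -0.345   0.028 ] F [-0.2  0.1  0.5] M [-0.    0.01 -0.  ] op 0.0399
grip t31.7 p [ 0.5051 -0.3448  0.0282] F [0.4 0.1 2.8] M [-0.01  0.02 -0.1 ] op 0.0118
lifted t32.3 p [ 0.5051 -0.3447  0.0481] F [-0.4  1.4 -2. ] M [ 0.02 -0.04 -0.04] op 0.0119
over t35.8 p [0.5602 0.1102 0.1901] F [ 0.   0.7 -2.3] M [ 0.03 -0.07 -0.03] op 0.0120
True
down t37.2 p [0.5602 0.1111 0.126 ] F [-1.1  0.7  5.6] M [ 0.07  0.16 -0.01] op 0.0119
```

View pics/s5.png

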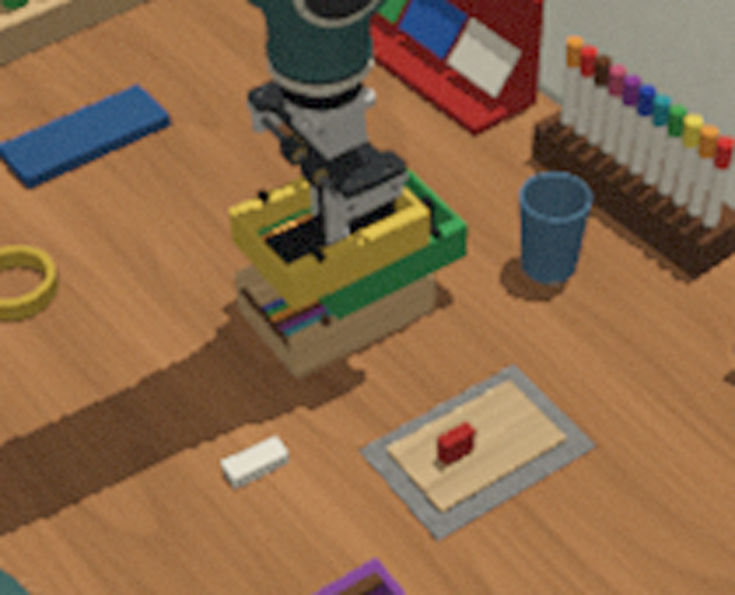

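Yellow tray sits at the expected height, in front of green's stop (434,228). Release, back off and check.

```bash
python3 - <<'E'
from h import *
robot.gripper_to(.04); p=robot.get_state()['ee_pos']; robot.move_linear([p[0],p[1],.22],.12); robot.move_linear([.44,.10,.32],.15); robot.pause(.5); st()
C=cam("wrist"); im=robot.grab_frame("wrist"); np.savez("e.npz",K=C[0],R=C[1],t=C[2])
cv2.imwrite("pics/e.png",cv2.resize(im[60:260,130:390,::-1],None,fx=3,fy=3,interpolation=cv2.INTER_CUBIC))
E
```

```text
t40.5 p [0.44   0.1    0.3199] F [-1.  -0.4 -0.3] M [-0.01  0.05 -0.02] op 0.0402
```

View pics/e.png

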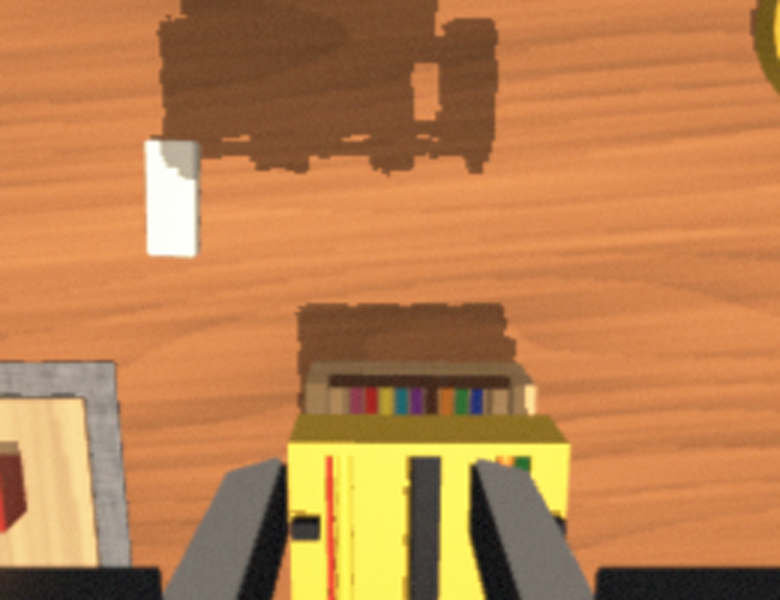

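```bash
python3 - <<'E'
from h import *
d=np.load("e.npz"); C=(d['K'],d['R'],d['t']); u=lambda x,y,z:unproj(C,(130+(x+.5)/3-.5,60+(y+.5)/3-.5),z)
l,r=u(289,441,.142),u(567,444,.142); v=r-l; yaw=np.arctan2(v[1],v[0])-np.pi/2; c=(l+r)/2+.08*np.array([np.cos(yaw),np.sin(yaw),0])
b=np.array([.5602,.1114,0]); print("w",np.linalg.norm(v),"yaw",yaw,"yellow in box",(c-b)@BX,(c-b)@BY)
robot.sign_off()
E
```

```text
w 0.11432176012537494 yaw -0.0916315544521551 yellow in box -0.0018236889235260345 -0.00113576015142303
the job is handed in; nothing more can be done
```

The display is made up and the job is handed in, after about 41 s of the 72 s allowed. I get no verdict back, so these are my own checks.

| Item | Where it ended up | How it was checked |
|---|---|---|
| Lid | Flat on the mat, handle up | The last side picture shows it near the centre. I did not measure its final position. It touched down at the expected height. |
| Green tray | 47 mm behind the box centre, 1 mm off sideways | Measured from the wrist camera after release. It touched down at the expected height. |
| Yellow tray | About 49 mm in front of the green tray's centre, within about 1 mm sideways and 0.01 rad of the box's direction | Measured from the wrist camera after release, using the green tray's position from before the yellow one was set on it. It touched down at the expected height. |

- **Lid removal:** it tilted over the lip and slid out with only about 1 N of resistance.
- **Other goods:** I saw no sign of the arm touching anything else, and the goods visible in the later pictures looked undisturbed. I did not measure them again.
- **At hand-in:** the arm stood clear of everything.
- **Disagreements:** small ones only. The first rough top-view estimates were off by up to about 7 mm from the close wrist views, and I used the wrist views.

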